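Lower the engraver's tilting board past its ratchet

ROBOT

A 7-joint arm with a two-finger parallel gripper is mounted at the origin on the work surface. World frame = base frame: x ahead of the robot, y to its left, z up, the work surface at z = 0. Lengths are in m, angles in rad, forces in N, time in s.
With the tool pointing down it reaches from about 0.425 to 0.875 m from the base axis. Payload 8.4 kg.
Tool frame: the origin (TCP) lies between the finger pads; the fingertips stand 11 mm ahead of it and the grasp point (between the pads) lies 8 mm behind it; z points along the fingers, y is the line along which they close (so a half turn about z gives the same grasp; the last joint's range is limited). The gripper opens to 87 mm and grips with 3 to 60 N. Pads are 19 mm wide; open, the fingers measure 117 mm over their backs; the gripper's body (75 mm by 190 mm) begins 51 mm behind the grasp point.
Start: joints at [-1.384, 0.333, 0.04, 1.465, -0.013, 1.343, -0.059], TCP at [0.183, 0.624, 0.234] pointing down, gripper open.
Joint ranges: [-2.58, 2.58], [-0.38, 2.09], [-1.3, 1.39], [0.25, 2.4], [-1.5, 4.64], [0.08, 2.09], [-2.65, 2.65]. Speed limits (rad/s): [2.22, 2.22, 2.79, 2.79, 3.14, 3.14, 3.14].

INTERFACE

Orientations are given as a rotation vector (axis times angle).
In Python, from workcell import telemetry, imaging, bot gives the robot as it stands. The module is installed in compiled form; this text tells all that it offers.
- The arm moves only by the tool servo_tool, never from a script. Its argument "motion" is text: rows parted by semicolons, each of 7 numbers parted by spaces: the finger opening in cm, from 0 to 8.7, then the shift along the world's x, y, z in cm, then the turn, a rotation vector about the world's x, y, z in rad. In form: fingers dx dy dz rx ry rz; .... A call has 1 to 20 rows; each row shifts and turns the commanded pose from where the row before left it; what a row does not reach is not made up. A row lasts 1/12 s, in which the tool goes at most 41.7 mm and 7.16 degrees, less where a joint would pass 70% of its speed; a pose out of reach is approached as far as the arm can. A call is refused whole if a number of a shift passes 4.17 or a number of a turn 0.125, either way. A call with a gripper value outside its range is refused whole. The fingers move at their own pace and stop on an object; the grip force is fixed at half the most. Time passes only in rows, so rows that do not move let the fingers close. It gives the time, the measured TCP pose, the force, the opening and the grip force at its end, in the units of the state.
- telemetry.sense(): the state, without advancing time (a new reading comes with each control period).
- imaging.get_image(name): name is "scene" or "top" or "wrist"; returns a dict with "frame" (400x640x3 uint8, red, green, blue), "z_map" (400x640 float32, m along the optical axis (not along the pixel's ray), 0 where there is no reading), "fx", "fy", "cx", "cy" (pixels), "R" (3x3) and "t" (3): a world point X has camera coordinates R X + t; the wrist camera has in their place "hand_eye" (4x4, takes a point from camera to tool coordinates, whose origin is the TCP and whose axes are the flange's). Camera axes: x right, y down, z forward; pixel columns grow to the right and rows downward; lengths in m; the calibration is good to about 2 mm. A picture is of the moment at which its call begins: read the wrist's pose just before it.
- bot.job_done(): hands the job in; it is judged then, once.
The state is a dict: "time": time; "joint_pos": joint angles; "dq": joint speeds; "joint_efforts": joint torques, N m; "position": TCP position; "tcp_rot": TCP orientation; "contact_force": force on the tool from outside, world axes, zero at the start; "wrist_torque": the same for the moment, N m; "grip_width": finger opening in m; "grip_force": force on a finger pad.
Only numpy, scipy, OpenCV 4.12 (cv2) and the standard library are available. Lean on these libraries where they do the work, as an engineer would, in place of code of your own. Each camera call takes 0.05 s, during which the arm holds its last target. There are 200 camera calls.

TASK

Lower the tilting work board so that the brass plaque set on it lies level for hammering: press the red paddle down to free the ratchet pawl, keep it pressed, and push the board steadily down by it until the board lies flat on its stand, then let go so that the pawl clicks back in and move clear. Use the fingertips only: do not lift the board, slam it or force it, and leave the hammer, the punch pot, the brass knob and the steel block where they are.

Things in the scene. Friction and masses are not known exactly. Their poses are not given: they have to be found in the camera images.
- stand: fixed green steel stand of the tilting board, base 270 x 250 mm; origin at the centre of its underside, z up, x from the board's hinged edge to its raised edge. The hinge line is parallel to y at x = -110, z = 70 mm. A toothed quadrant (teeth 6 mm deep, one every 0.12 rad) stands at y = -118 mm, within 110 mm of the hinge line, up to 160 mm high
- board (a joint): tilt of the wooden board (205 x 205 x 18 mm, pitch slab and brass hand-shaped plaque fixed on it), rad: 0 = flat on its stand, larger = far edge raised; starts at 0.28 to 0.70. Stiff hinge: it stays where left; pawl free, it takes 4 to 7 N at the paddle to push down. Pawl in, it sinks at most 0.06 rad, then locks on a tooth
- hinge (a point): point on the board's hinge line, at the stand's y = 0; its frame turns with the board: x along the board to its raised far edge (190 mm away), y along the hinge line, z out of the board's face (the face lies at z = 21 mm, the plaque up to 32 mm, 40 mm at its rosette)
- board_far_edge (a point): middle of the top arris of the board's raised far edge
- pawl (a joint): turn of the pawl lever that carries the red paddle, rad: 0 = sprung home in the teeth, 0.19 = paddle down on its stop; clear of the teeth from about 0.12. The spring takes about 1.5 N at the paddle to start, 3 N at the stop; let go, it springs back
- pawl_pivot (a point): pivot of the pawl lever on the board's edge, parallel to the hinge line, at x = 103, y = -105, z = -42 mm in the frame of hinge (it rides with the board)
- paddle (a point): centre of the top face of the red ribbed paddle (46 mm along x, 46 mm along y, 5 mm thick, 6 mm lip at the outer end), beyond the board's raised far edge. Pawl home: at x = 224, y = -105, z = 6 mm in the frame of hinge, the face drooping outwards 0.15 rad from the board; it sinks 23 mm to the stop. Its frame turns with the lever. Board flat, paddle down: 53 mm above the bench
- hammer: bystander: chasing hammer with a wooden handle, 260 mm long, lying on the bench; leave alone
- punch_pot: bystander: copper pot, 56 mm wide and 70 mm high, with steel punches standing in it up to 125 mm; leave alone
- brass_knob: bystander: turned brass knob standing on its foot, 50 mm wide, 61 mm high; leave alone
- bench_block: bystander: polished steel bench block 75 x 75 x 19 mm; leave alone

How it is judged:
On the way, in this order (a step that is already met when the one before it is completed fails the run):
1. the paddle is pressed until the pawl is clear of the teeth, with the board still up (value of joint pawl above 0.13 rad and value of joint board above 0.12 rad), for 0.1 s.
2. the board is pushed down flat with the paddle still pressed (value of joint board below 0.03 rad and value of joint pawl above 0.1 rad), for 0.1 s.
At the end, for the whole second after the job is handed in: the board lies flat on its stand (within 0.03 rad) at rest, and the pawl has sprung back into the teeth (within 0.07 rad of home) (value of joint board below 0.03 rad and value of joint pawl below 0.07 rad and velocity of joint board between -0.05 and 0.05 rad/s); the robot touches nothing.
It fails at once if the board is lifted (value of joint board above 0.8 rad or velocity of joint board above 0.5 rad/s).
It fails at once if the board is slammed down (faster than 1.5 rad/s) (velocity of joint board below -1.5 rad/s).
It fails at once if the board or its paddle is forced (more than 60 N) (contact force between any of the fingers, the arm and board above 60 N).
It fails at once if a tool or part beside the board is lifted, moved more than 15 mm or tipped (distance of any of hammer, punch_pot, brass_knob, bench_block from where it was at the start of the episode above 0.015 m or angle between any of punch_pot, brass_knob's own z axis and vertical above 0.3 rad).
It also fails if it takes over 40 s, if anything falls off the work surface, if the arm or the gripper's body presses on something with over 40 N, if the wrist force passes 120 N, or if a joint passes its speed limit or range.

## Working session

There is one attempt and no reset: what is moved stays moved. The work goes in short steps, Python scripts to look and compute and a tool call to move; the robot and the scene stay as the last step left them, time stands still between calls to the robot, and variables do not carry over. Pictures are saved under pics/ and viewed, at most 10 in all, crops included, and the job is handed in when it is done.

Besides the shell and the picture viewer there is one more tool, called after ">>>" as name(argument=value, ...) on one line, values as JSON. servo_tool: Moves the arm, as the interface text tells. Its arguments: {"type":"object","properties":{"motion":{"type":"string"}},"required":["motion"]}

```bash
mkdir -p pics
cat > h.py <<'E'
import numpy as np, cv2
from workcell import telemetry, imaging, bot
def cloud(im):
    z=im["z_map"]; v,u=np.mgrid[0:400,0:640]
    P=np.stack([(u-im["cx"])/im["fx"]*z,(v-im["cy"])/im["fy"]*z,z],-1)
    return (P-im["t"])@np.asarray(im["R"])   # R^T (P-t)
E
python3 - <<'E'
from h import *
s=telemetry.sense(); print(s)
ims=[imaging.get_image(n) for n in("scene","top")]
for n,im in zip(("scene","top"),ims):
    np.savez(n+".npz",**im)
    cv2.imwrite(f"pics/{n}1.png",im["frame"][...,::-1])
    X=cloud(im); hsv=cv2.cvtColor(im["frame"],cv2.COLOR_RGB2HSV)
    m=((hsv[...,0]<8)|(hsv[...,0]>172))&(hsv[...,1]>150)&(hsv[...,2]>60)
    k,l,st,c=cv2.connectedComponentsWithStats(m.astype(np.uint8))
    for i in range(1,k):
        if st[i,4]>30:
            p=X[(l==i)&(im["z_map"]>0)]; print(n,st[i],c[i],np.median(p,0) if len(p) else 0)
E
```

```text
{'time': 0.0, 'joint_pos': array([-1.38419225,  0.33390059,  0.03988725,  1.4662469 , -0.01340084,
        1.34331311, -0.05852121]), 'dq': array([ 5.17704392e-04, -4.29646178e-04, -7.11687170e-04,  1.53394583e-03,
       -7.60769371e-06,  1.03978232e-05, -7.22460489e-04]), 'joint_efforts': array([-6.50443490e-04, -6.56379676e+01,  1.33436501e+00, -4.03781998e+01,
       -5.99450245e-02,  4.51098033e-02,  1.69540840e-04]), 'position': array([0.18316269, 0.62319532, 0.23267805]), 'tcp_rot': array([-4.47476149e-01, -3.10944213e+00,  2.50937831e-03]), 'contact_force': array([-0.04137295,  0.19580734,  0.18519963]), 'wrist_torque': array([ 0.04069776, -0.01760024,  0.02176607]), 'grip_force': 0.0, 'grip_width': 0.08740601017082561}
scene [ 584    0   56   83 1986] [618.61732125  30.75427996] [0.14195802 0.3819702  0.69482063]
scene [434  49  12  10  57] [440.07017544  52.50877193] [ 0.05633529 -0.02701939  0.31961953]
scene [443  60  10  20  71] [448.97183099  68.25352113] [0.06881364 0.02620501 0.3111758 ]
scene [392 103  55  59 406] [409.93103448 124.93103448] [ 0.08941959 -0.07196599  0.0118795 ]
scene [243 109  21  10 127] [252.97637795 113.16535433] [ 0.56294054 -0.22904534  0.20533656]
top [470 173  26  29 494] [482.9757085 186.8562753] [ 0.56213919 -0.23364869  0.20365263]
```

View pics/scene1.png

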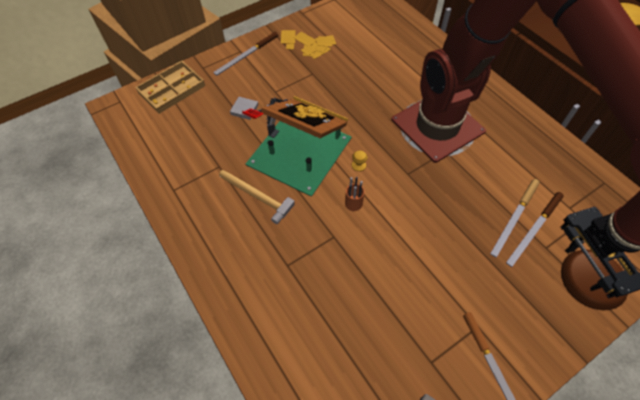

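View pics/top1.png

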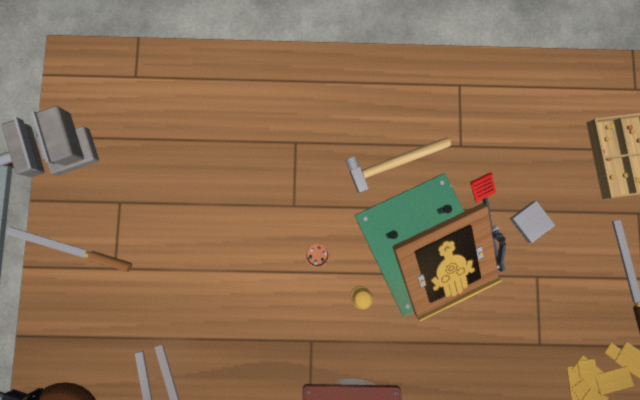

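The scene view shows the board raised, with the red paddle at (253,113). In the top view the paddle is at (483,187), the green stand corners are near (357,215), (445,175) and (405,315), and the steel block is at (533,222). Next I need the stand pose, the board tilt and the paddle pose.

Run:
```python
from h import *
im=dict(np.load("top.npz")); X=cloud(im); hsv=cv2.cvtColor(im["frame"],cv2.COLOR_RGB2HSV)
ok=im["z_map"]>0
g=(hsv[...,0]>60)&(hsv[...,0]<90)&(hsv[...,1]>100)&ok&(X[...,2]<.04)
g=cv2.morphologyEx(g.astype(np.uint8),cv2.MORPH_OPEN,np.ones((3,3)))>0
zg=np.median(X[g][:,2]); print("green z",zg,g.sum())
hull=cv2.convexHull(X[g][:,:2].astype(np.float32)); q=cv2.approxPolyDP(hull,.012,True)[:,0]; print(q)
for a,b in zip(q,np.roll(q,-1,0)): print(np.linalg.norm(b-a),np.arctan2(*(b-a)[::-1]))
# dark slab / board plane
k=np.zeros((400,640),np.uint8); cv2.fillPoly(k,[np.array([[402,248],[484,212],[496,268],[420,312]])],1)
P=X[(k>0)&ok]; P=P[P[:,2]>.07]
for _ in range(4):
    c=P.mean(0); n=np.linalg.svd(P-c,full_matrices=False)[2][2]; n*=np.sign(n[2]); d=(P-c)@n; P=P[abs(d)<max(.003,d.std())]
print("board n",n,"tilt",np.arccos(n[2]),"yaw",np.arctan2(-n[1],-n[0]),c,len(P))
for nm in("top","scene"):
    im=dict(np.load(nm+".npz"));X=cloud(im); hsv=cv2.cvtColor(im["frame"],cv2.COLOR_RGB2HSV)
    m=((hsv[...,0]<8)|(hsv[...,0]>172))&(hsv[...,1]>150)&(hsv[...,2]>60)&(im["z_map"]>0)
    P=X[m]; P=P[(abs(P[:,0]-.562)<.05)&(abs(P[:,1]+.232)<.05)&(P[:,2]>.1)]
    c=P.mean(0); n=np.linalg.svd(P-c,full_matrices=False)[2][2]
    print(nm,len(P),c,n*np.sign(n[2]),P.min(0),P.max(0),cv2.minAreaRect(P[:,:2].astype(np.float32)))
```

```text
green z 0.014035158092300968 4375
[[ 0.62021905 -0.22336763]
 [ 0.51661664 -0.00825506]
 [ 0.363718   -0.08191594]
 [ 0.5289849  -0.26165226]]
0.23876113 2.0196316
0.16971718 -2.692641
0.24416858 -0.82731354
0.098941304 0.39731383
board n [-0.48561262 -0.25521734  0.83608881] tilt 0.5806818079684932 yaw 0.4838839169287888 [ 0.40725989 -0.17914069  0.15231424] 2002
top 481 [ 0.56142432 -0.2332153   0.20463768] [-0.45001948 -0.22065516  0.8653287 ] [ 0.53459533 -0.26180887  0.17851828] [ 0.58820429 -0.20550188  0.21983915] ((0.5606032013893127, -0.2342393696308136), (0.04297032207250595, 0.046284373849630356), 25.959163665771484)
scene 127 [ 0.56261303 -0.22949856  0.2053085 ] [-0.45805449 -0.21162986  0.86336486] [ 0.53017204 -0.25677407  0.17594372] [ 0.58904977 -0.20539164  0.22059106] ((0.5551705360412598, -0.23471873998641968), (0.057195208966732025, 0.04161131754517555), 26.050655364990234)
```

Stand yaw is about 0.45, the hinge is at about (0.348, -0.222, 0.07) and the tilt is about 0.60. The paddle is at (0.561, -0.234, 0.204), which fits the geometry given. I'll close the fingers and swing over high.

>>> servo_tool(motion="0 3 -2.6 0.7 0 0 -0.12;0 3 -2.6 0.7 0 0 -0.12;0 3 -2.6 0.7 0 0 -0.12;0 3 -2.6 0.7 0 0 -0.12;0 3 -2.6 0.7 0 0 -0.12;0 3 -2.6 0.7 0 0 -0.12;0 3 -2.6 0.7 0 0 -0.12;0 3 -2.6 0.7 0 0 -0.12;0 3 -2.6 0.7 0 0 -0.12;0 3 -2.6 0.7 0 0 -0.12;0 1.2 -3.6 0 0 0 -0.12;0 1.2 -3.6 0 0 0 -0.12;0 1.2 -3.6 0 0 0 -0.12;0 1.2 -3.6 0 0 0 -0.12;0 1.2 -3.6 0 0 0 -0.12;0 1.2 -3.6 0 0 0 -0.12;0 1.2 -3.6 0 0 0 -0.12;0 1.2 -3.6 0 0 0 -0.12;0 1.2 -3.6 0 0 0 -0.12;0 1.2 -3.6 0 0 0 -0.12")

```text
time: 1.77
position: [0.6033, 0.0019, 0.3035]
tcp_rot: [-3.062, -0.701, 0.0]
contact_force: [0.6, -1.4, -0.1]
grip_width: 0.0001
grip_force: 0.0
```

>>> servo_tool(motion="0 -0.5 -3 0 0 0 0;0 -0.5 -3 0 0 0 0;0 -0.5 -3 0 0 0 0;0 -0.5 -3 0 0 0 0;0 -0.5 -3 0 0 0 0;0 -0.5 -3 0 0 0 0;0 -0.5 -2.5 0 0 0 0;0 -0.5 -2 0 0 0 0;0 0 0 0 0 0 0;0 0 0 0 0 0 0")

```text
time: 2.6
position: [0.5625, -0.2227, 0.3033]
tcp_rot: [-3.061, -0.705, 0.001]
contact_force: [0.1, 1.0, -0.3]
grip_width: 0.0004
grip_force: 0.0
```

>>> servo_tool(motion="0 0 -0.6 -1.5 0 0 0;0 0 -0.5 -1.5 0 0 0;0 0 0 -1.5 0 0 0;0 0 0 -1.5 0 0 0;0 0 0 -1 0 0 0;0 0 0 0 0 0 0;0 0 0 0 0 0 0")

```text
time: 3.18
position: [0.5635, -0.2314, 0.2334]
tcp_rot: [-3.059, -0.711, 0.001]
contact_force: [-0.4, 1.0, 0.6]
grip_width: 0.0005
grip_force: 0.0
```

Run:
```python
from h import *
a=imaging.get_image("scene");b=imaging.get_image("wrist")
s=telemetry.sense();print(s["position"],s["contact_force"])
c=cv2.resize(a["frame"][60:180,190:350],(640,480),interpolation=cv2.INTER_CUBIC)
cv2.imwrite("pics/s2.png",c[...,::-1]);cv2.imwrite("pics/w2.png",b["frame"][...,::-1])
```

```text
[ 0.56381081 -0.23217505  0.23443796] [ 1.30175198 -0.39253496 -0.62270331]
```

View pics/s2.png

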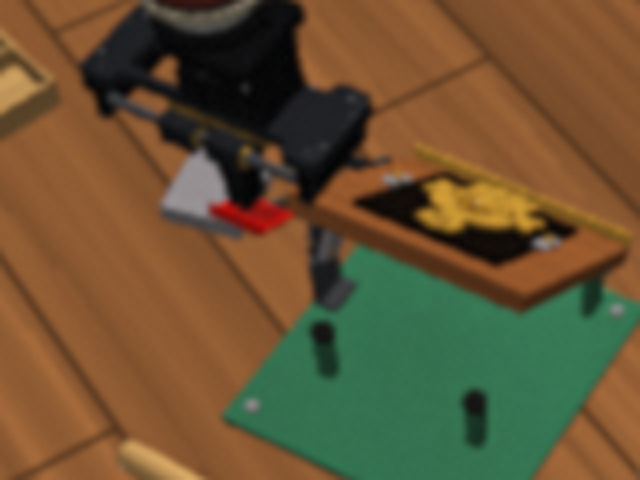

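View pics/w2.png

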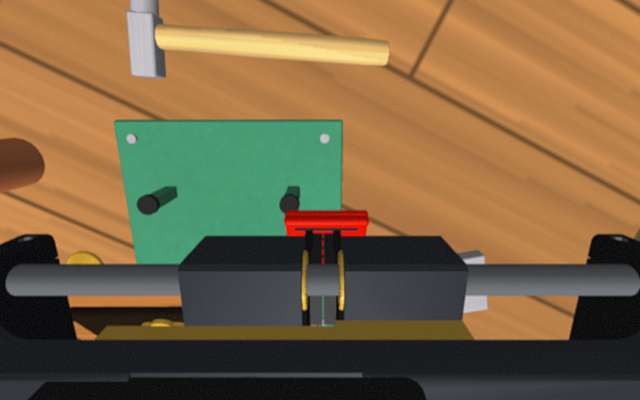

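The fingertips are centred on the paddle: red at about (327,220) in the wrist view, and the fingers are above the red in the scene crop. Now I'll descend to contact and start pressing.

>>> servo_tool(motion="0 0 0 -0.5 0 0 0;0 0 0 -0.5 0 0 0;0 0 0 -0.5 0 0 0;0 0 0 -0.3 0 0 0;0 0 0 -0.2 0 0 0;0 0 0 0 0 0 0")

```text
time: 3.78
position: [0.5634, -0.2323, 0.2133]
tcp_rot: [-3.06, -0.71, -0.0]
contact_force: [0.9, -1.5, 2.9]
grip_width: 0.0005
grip_force: 1.2
```

>>> servo_tool(motion="0 0.2 0.1 -0.25 0 0 0;0 0.2 0.1 -0.25 0 0 0;0 0.2 0.1 -0.25 0 0 0;0 0 0 0 0 0 0")

```text
time: 4.12
position: [0.5699, -0.229, 0.2057]
tcp_rot: [3.06, 0.711, 0.0]
contact_force: [1.8, 0.8, 4.3]
grip_width: 0.0006
grip_force: 2.0
```

>>> servo_tool(motion="0 0.2 0.1 -0.25 0 0 0;0 0.2 0.1 -0.25 0 0 0;0 0.2 0.1 -0.25 0 0 0;0 0 0 0 0 0 0")

```text
time: 4.45
position: [0.5756, -0.2264, 0.1984]
tcp_rot: [3.06, 0.71, -0.0]
contact_force: [1.6, 0.7, 4.9]
grip_width: 0.0001
grip_force: 2.1
```

>>> servo_tool(motion="0 0.2 0.1 -0.25 0 0 0;0 0.2 0.1 -0.25 0 0 0;0 0.1 0.05 -0.25 0 0 0;0 0 0 0 0 0 0")

```text
time: 4.78
position: [0.5798, -0.2243, 0.1904]
tcp_rot: [3.06, 0.709, -0.002]
contact_force: [-2.4, -1.2, 2.6]
grip_width: 0.0008
grip_force: 1.7
```

```bash
cat >> h.py <<'E'
def tilt(show=None):
    """board tilt from brown far-edge/face points, paddle pitch from scene"""
    im=imaging.get_image("scene"); X=cloud(im); hsv=cv2.cvtColor(im["frame"],cv2.COLOR_RGB2HSV)
    x=np.array([.9004,.435,0]); y=np.array([-.435,.9004,0]); L=X-np.array([.348,-.222,.07])
    S=np.stack([L@x,L@y,L[...,2]],-1); ok=im["z_map"]>0
    dark=ok&(hsv[...,2]<60)&(S[...,0]>.04)&(S[...,0]<.19)&(abs(S[...,1])<.07)&(S[...,2]>.01)&(S[...,2]<.16)
    P=S[dark]
    if len(P)>20:
        for _ in range(4):
            a=np.polyfit(P[:,0],P[:,2],1); r=P[:,2]-np.polyval(a,P[:,0]); P=P[abs(r)<max(.003,r.std())]
        print("board tilt",np.arctan(a[0]),"h",a[1]*np.cos(np.arctan(a[0])),len(P))
    m=ok&((hsv[...,0]<8)|(hsv[...,0]>172))&(hsv[...,1]>150)&(hsv[...,2]>60)&(S[...,0]>.13)&(S[...,0]<.28)&(abs(S[...,1]+.105)<.05)&(S[...,2]>-.06)
    P=S[m]; print("paddle",len(P),P.mean(0),P.min(0),P.max(0))
    if len(P)>10: A=np.c_[P[:,:2],np.ones(len(P))]; print("slope",np.linalg.lstsq(A,P[:,2],rcond=None)[0])
    if show: cv2.imwrite(show,cv2.resize(im["frame"][60:180,190:350],(640,480),interpolation=cv2.INTER_CUBIC)[...,::-1])
E
python3 -c "
from h import *
tilt('pics/s3.png')
im=dict(np.load('scene.npz')); imaging=type('I',(),{'get_image':staticmethod(lambda n:im)})
import h; h.imaging=imaging; print('initial'); tilt()"
```

```text
board tilt 0.5398470698588927 h 0.02859576258498357 267
paddle 353 [ 0.23112085 -0.08820412  0.36492261] [ 0.17790635 -0.13118691  0.08847485] [ 0.26364558 -0.0552267   0.53956835]
slope [ 7.72283932  3.59132483 -1.10321689]
initial
board tilt 0.5911003702650653 h 0.028110324107602468 229
paddle 127 [ 0.1899757  -0.10010838  0.1353085 ] [ 0.15242393 -0.12234153  0.10594372] [ 0.20968629 -0.08075598  0.15059106]
slope [ 0.56920371 -0.00989644  0.02618291]
```

View pics/s3.png

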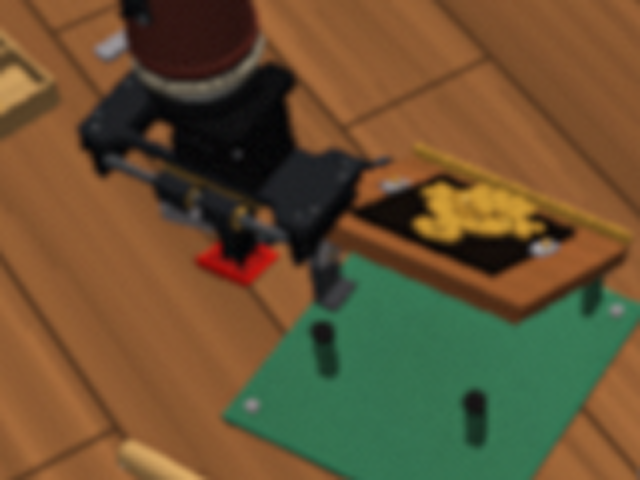

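The paddle is clearly pressed (red at about (237,262) in the crop) and the board has sunk only about 0.05 rad. I'll press a bit further to the stop.

>>> servo_tool(motion="0 0.1 0.05 -0.2 0 0 0;0 0.1 0.05 -0.2 0 0 0;0 0.1 0.05 -0.2 0 0 0;0 0 0 0 0 0 0;0 0 0 0 0 0 0")

```text
time: 5.25
position: [0.5833, -0.2223, 0.1848]
tcp_rot: [-3.06, -0.71, 0.0]
contact_force: [-1.7, -0.9, 1.8]
grip_width: 0.0007
grip_force: 1.0
```

```bash
python3 -c "
from h import *
tilt()"|grep board
```

```text
board tilt 0.5194054166012921 h 0.02782467606272365 284
```

>>> servo_tool(motion="0 0.12 0.06 -0.4 0 0 0;0 0.12 0.06 -0.4 0 0 0;0 0.12 0.06 -0.4 0 0 0;0 0.12 0.06 -0.4 0 0 0;0 0.12 0.06 -0.4 0 0 0;0 0.12 0.06 -0.4 0 0 0;0 0.1 0.05 -0.4 0 0 0")

```text
time: 5.88
position: [0.5933, -0.2174, 0.1576]
tcp_rot: [3.06, 0.712, 0.005]
contact_force: [1.7, 0.7, 5.6]
grip_width: 0.0005
grip_force: 3.0
```

```bash
python3 -c "
from h import *
tilt();print(telemetry.sense()['contact_force'])"|grep -v sl
```

```text
board tilt 0.4026766051734457 h 0.027808254241705008 368
paddle 813 [ 0.22835043 -0.09330636  0.42584037] [ 0.18792121 -0.14473526  0.06571701] [ 0.27799829 -0.05505545  0.5191846 ]
[ 2.63923263 -0.50775374  5.0999673 ]
```

The pawl is free: the board is at 0.40 rad and moving at about 5 N. I'll continue steadily along the arc.

>>> servo_tool(motion="0 0.1 0.05 -0.4 0 0 0;0 0.1 0.05 -0.4 0 0 0;0 0.1 0.05 -0.4 0 0 0;0 0.1 0.05 -0.4 0 0 0;0 0.1 0.05 -0.4 0 0 0;0 0.1 0.05 -0.4 0 0 0;0 0.06 0.03 -0.4 0 0 0;0 0.06 0.03 -0.4 0 0 0;0 0.06 0.03 -0.4 0 0 0;0 0.06 0.03 -0.4 0 0 0;0 0.06 0.03 -0.4 0 0 0;0 0.02 0.01 -0.4 0 0 0;0 0.02 0.01 -0.4 0 0 0;0 0.02 0.01 -0.4 0 0 0")

```text
time: 7.1
position: [0.6038, -0.2121, 0.1019]
tcp_rot: [3.059, 0.713, 0.008]
contact_force: [5.4, 2.5, 5.2]
grip_width: 0.0006
grip_force: 3.4
```

```bash
python3 -c "
from h import *
tilt('pics/s4.png')"|grep board
```

```text
board tilt 0.1499735375906085 h 0.028931570358214483 457
```

View pics/s4.png

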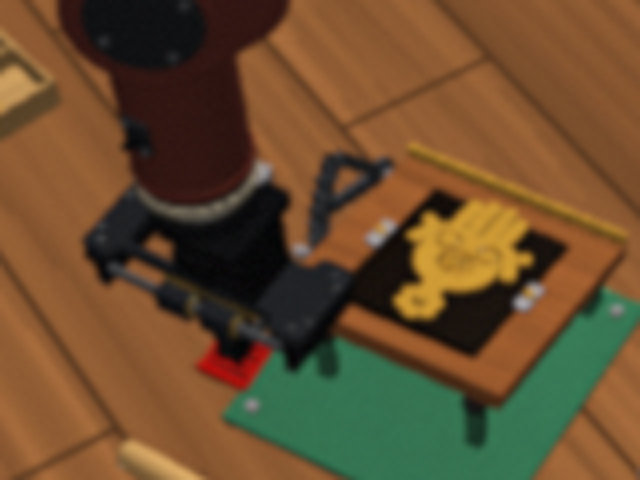

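The board is at about 0.15 rad with the fingertips still on the paddle, near (235,360). Now the last part.

>>> servo_tool(motion="0 0 0 -0.4 0 0 0;0 0 0 -0.4 0 0 0;0 0 0 -0.4 0 0 0;0 0 0 -0.4 0 0 0;0 0 0 -0.4 0 0 0;0 0 0 -0.4 0 0 0;0 0 0 -0.3 0 0 0;0 0 0 -0.3 0 0 0")

```text
time: 7.82
position: [0.6041, -0.2118, 0.0719]
tcp_rot: [3.059, 0.713, 0.008]
contact_force: [5.6, 2.8, 5.1]
grip_width: 0.0002
grip_force: 3.3
```

```bash
python3 -c "
from h import *
tilt()"|grep board
```

```text
board tilt 0.019932585977696708 h 0.029006285192315812 505
```

>>> servo_tool(motion="0 0 0 -0.25 0 0 0;0 0 0 -0.25 0 0 0;0 0 0 -0.2 0 0 0;0 0 0 0 0 0 0;0 0 0 0 0 0 0")

```text
time: 8.28
position: [0.6041, -0.212, 0.0663]
tcp_rot: [-3.059, -0.713, -0.009]
contact_force: [0.3, 4.2, 17.8]
grip_width: 0.0001
grip_force: 8.7
```

```bash
python3 -c "
from h import *
tilt()"|grep board
```

```text
board tilt -0.003351005704971693 h 0.029493476593705083 474
```

The force has risen to 18 N and the board reads flat. I'll release gently and move clear.

>>> servo_tool(motion="0 0 0 0.3 0 0 0;0 0 0 0.3 0 0 0;0 0 0 0.4 0 0 0;0 0 0 0.4 0 0 0;0 0 0 0.5 0 0 0;0 0 0 0.5 0 0 0;0 0 0 0.6 0 0 0;0 0 0 1 0 0 0;0 0 0 2 0 0 0;0 0 0 3 0 0 0;0 0 0 4 0 0 0;0 0 0 4 0 0 0;0 0 0 3 0 0 0;0 3 0 2 0 0 0;0 3 0 0 0 0 0;0 0 0 0 0 0 0;0 0 0 0 0 0 0;0 0 0 0 0 0 0")

```text
time: 9.83
position: [0.6604, -0.214, 0.2839]
tcp_rot: [3.06, 0.708, -0.002]
contact_force: [-0.7, -0.6, -0.2]
grip_width: 0.0006
grip_force: 0.0
```

```bash
python3 -c "
from h import *
tilt('pics/s5.png');print(telemetry.sense()['contact_force'])"
```

```text
board tilt 0.00019470627049516422 h 0.02907539601874432 513
paddle 207 [ 0.23489116 -0.10197258  0.04889164] [ 0.19817965 -0.12688637 -0.0023576 ] [ 0.27823042 -0.08101635  0.49793818]
slope [ 4.53456447  1.5313242  -0.86008439]
[ 0.03883015 -1.16085271  0.13602472]
```

View pics/s5.png

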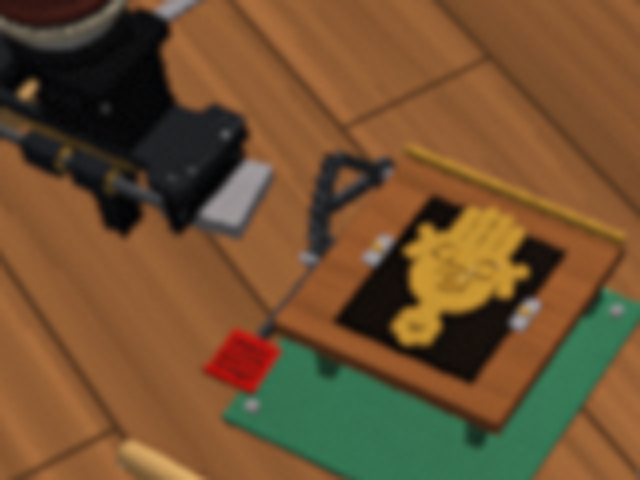

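The board is flat at 0.000 rad. The paddle, near (243,360), has sprung back: its lowest point is about 2 mm below the hinge line, as it should be at home. The arm is clear.

```bash
python3 -c "
from h import *
print(bot.job_done())"
```

```text
the job is handed in; nothing more can be done
None
```

The board lies flat on its stand (measured at 0.000 rad), the pawl has sprung back in, the arm is clear and touches nothing, and the job is handed in; no verdict came back.

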